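# Lift a small pie out of its loose-base tin and set it on the trivet

## Robot

A 7-joint arm with a two-finger parallel gripper is mounted at the origin on a cart in front of the work surface, level with it; the furniture and walls round the work are solid. World frame = base frame: x ahead of the robot, y to its left, z up, the work surface at z = 0. Lengths are in mm, angles in rad, forces in N, time in s.
With the tool pointing down it reaches from about 400 to 875 mm from the base axis. Payload 4.4 kg.
Tool frame: the origin (TCP) lies midway between the tips of the shut fingers; the grasp point (between the pads) lies 19 mm behind it; z points along the fingers, y is the line along which they close (so a half turn about z gives the same grasp; the last joint's range is limited). The gripper opens to 85 mm and grips with 20 to 120 N. Pads are 22 mm wide; open, the fingers measure 114 mm over their backs; the gripper's body (76 mm by 85 mm) begins 54 mm behind the grasp point. The pads swing forward as they close: fully open they stand 13 mm farther back than shut.
Start: joints at [-1.288, 0.628, 0.038, 1.517, -0.027, 0.996, -0.02], TCP at [222.128, 610.882, 231.313] pointing down, gripper open.
Joint ranges: [-3.06, 3.06], [-0.37, 2.12], [-1.25, 1.32], [0.18, 2.47], [-1.1, 4.24], [0.23, 1.98], [-2.94, 2.94]. Speed limits (rad/s): [2.57, 2.57, 3.14, 3.14, 3.14, 3.14, 3.14].

## Interface

Orientations are given as [roll, pitch, yaw] about the fixed x, y, z axes, in that order (R = Rz(yaw) Ry(pitch) Rx(roll)).
In Python, from cell import read_state, get_image, finish_job gives the robot as it stands.
- The arm moves only by the tool send_rows, never from a script. Its argument "series" is a list of rows, each an object of numbers: "ax", "ay", "az": the turn, a rotation vector about the tool's x, y, z in rad; "dx", "dy", "dz": the shift along the tool's x, y, z in cm; "hand": the closure, from 0 (fully open) to 1 (shut). In form: [{"ax": .., "ay": .., "az": .., "dx": .., "dy": .., "dz": .., "hand": ..}, ...]. A call has 1 to 10 rows; each row is the pose to reach, as a shift and turn from the pose commanded when the call began, along the tool's axes at that moment; what a row does not reach only later rows make up. A row lasts 1/10 s, in which the tool goes at most 50 mm and 8.59 degrees, less where a joint would pass 70% of its speed; a pose out of reach is approached as far as the arm can. A call with a gripper value outside its range is refused whole. The fingers move at their own pace and stop on an object; the grip force is fixed at half the most. Time passes only in rows, so rows that repeat a pose let the fingers close. It gives the time, the measured TCP pose, the force, the opening and the grip force at its end, in the units of the state.
- read_state(): the state, without advancing time (a new reading comes with each control period).
- get_image(name): name is "scene" or "top" or "wrist"; returns a dict with "pixels" (420x560x3 uint8, red, green, blue), "mtx" (3x3 intrinsics, pixels), "R" (3x3) and "t" (3): a world point X has camera coordinates R X + t. Camera axes: x right, y down, z forward; pixel columns grow to the right and rows downward; lengths in mm; the calibration is good to about 2 mm. A picture is of the moment at which its call begins. There is no depth.
- finish_job(): hands the job in; it is judged then, once.
The state is a dict: "clock": time; "qpos": joint angles; "qd": joint speeds; "tau": joint torques, N m; "eef_pos": TCP position; "tool_rot": TCP orientation; "force": force on the tool from outside, world axes, zero at the start; "torque": the same for the moment, N m; "width": finger opening in mm; "gripper_force": force on a finger pad.
Only numpy, scipy, OpenCV 4.12 (cv2) and the standard library are available. Lean on these libraries where they do the work, as an engineer would, in place of code of your own. Each camera call takes 0.05 s, during which the arm holds its last target. There are 200 camera calls.

## Task

Slide the dark loose-base tin along the guide of the tin lifter until it meets the end stop, then press the red lever all the way down so that the plunger pushes the tin's loose base, with the pie on it, up through the ring. Take the pie together with its base plate from above and set it down gently, upright, near the middle of the cork trivet. Leave the empty ring against the stop and the lever down, and do not disturb the timer or the salt shaker.

Things in the scene. Friction and masses are not known exactly. Their poses are not given: they have to be found in the camera images.
- stand: Tin lifter, fixed: white-sided stand with a bare metal deck, top 85 mm above the worktop, 116 mm wide. Origin on the worktop under the plunger's axis; x along the guide towards the end stop (the way the tin slides), z up. Deck from x = -165 to +60 mm. Steel rails along both long edges (tops 96 mm above the worktop, 82 mm apart) reach over the tin's foot, so the ring can only slide along x.
- lift_axis (a point): Point on the plunger's axis at deck height (85 mm above the worktop); with the tin against the white end stop its axis passes through here. The plunger, a flat white 46 mm disc in a hole of the deck, lies just below the deck with the lever up and stands 38 mm above it with the lever fully down.
- lever (a joint): Angle of the lever: 0 = up, as found; 0.40 rad = fully down against its stop. It needs about 6 to 9 N on its red paddle, stays where it is left, and turns about a line along the stand's y through x = -100 mm, z = 40 mm of the stand.
- lever_pad (a point): Centre of the upper face of the red lever paddle (36 mm along the stand's x, 70 mm along y, 12 mm thick), at the stand's -x end; moves with the lever. In the stand's frame it goes from about x = -215, z = 100 mm (lever up) to about x = -230, z = 50 mm (fully down).
- tin_mid (a point): The tin's ring, dark steel, open above and below: outer diameter 76, bore 70, height 46 mm, with a foot flange 92 mm across and 4 mm thick whose inner edge is a ledge for the loose base. Point on its axis, half-way up (23 mm above the deck). It starts in the guide with 90 to 125 mm to slide to the stop. z up.
- pie_mid (a point): Pie and loose base, one piece, 180 to 290 g: aluminium plate 66 mm across, 4 mm thick, and on it a hard golden upright crust 58 mm across, 36 mm high. Point on its axis, 20 mm above the plate's underside; z up. At first the plate is 4 mm above the deck and the crust 2 mm below the rim: no grip. Lever down: the plate is still 8 mm inside the ring, 32 mm of crust above the rim.
- trivet: Round cork trivet, 164 mm across, 12 mm thick, fixed to the worktop; origin at the centre of its underside.
- timer_mid (a point): Red kitchen timer, 69 mm across, 54 mm high, loose; its centre. Leave it alone.
- salt_mid (a point): Salt shaker, 43 mm across, 78 mm high, loose; its centre. Leave it alone.

How it is judged:
By the outcome, as a careful person would: the job done as asked, in the order asked, and still so for the second after the job is handed in, with the robot touching nothing.
It also fails if it takes over 64 s, if anything falls off the work surface, if the arm or the gripper's body presses on something with over 40 N, if the wrist force passes 120 N, or if a joint passes its speed limit or range.

## Working session

There is one attempt and no reset: what is moved stays moved. The work goes in short steps, Python scripts to look and compute and a tool call to move; the robot and the scene stay as the last step left them, time stands still between calls to the robot, and variables do not carry over. Pictures are saved under pics/ and viewed, at most 11 in all, crops included, and the job is handed in when it is done.

Besides the shell and the picture viewer there is one more tool, called by a JSON object that holds its "method" and its "body". send_rows: Moves the arm, as the interface text tells. Its arguments: {"type":"object","properties":{"series":{"type":"array","items":{"type":"object","properties":{"ax":{"type":"number"},"ay":{"type":"number"},"az":{"type":"number"},"dx":{"type":"number"},"dy":{"type":"number"},"dz":{"type":"number"},"hand":{"type":"number"}}}}},"required":["series"]}

```bash
mkdir -p pics
python3 - <<'E'
from cell import *
import cv2,pickle
s=read_state(); print({k:s[k] for k in('clock','eef_pos','tool_rot','width','force')})
d={n:get_image(n) for n in('scene','top')}
pickle.dump(d,open('im.pkl','wb'))
for n in d:
    cv2.imwrite(f'pics/{n}0.png',d[n]['pixels'][...,::-1]); print(n,d[n]['mtx'],d[n]['R'],d[n]['t'])
E
```

```text
{'clock': 0.0, 'eef_pos': array([221.89401984, 610.30027041, 230.3974917 ]), 'tool_rot': array([-3.13973003e+00,  1.45977102e-05,  2.79284100e+00]), 'width': 85.29853631381289, 'force': array([ 0.97023282, -0.73866337,  0.30070721])}
scene [[468.05333593   0.         275.23191975]
 [  0.         468.05333593 215.68882202]
 [  0.           0.           1.        ]] [[-0.97373432 -0.22766098 -0.00345625]
 [-0.10834844  0.47666387 -0.87238304]
 [ 0.20025505 -0.84909483 -0.48881068]] [568.89651483 244.14622302 866.65426742]
top [[390.54350872   0.         275.36748009]
 [  0.         390.54350872 213.06999691]
 [  0.           0.           1.        ]] [[ 0.02204526 -0.99973951  0.0059085 ]
 [-0.99309532 -0.02257909 -0.11511679]
 [ 0.11522022 -0.00332992 -0.99333439]] [-191.14990997  615.80272088  880.46034353]
```

View pics/top0.png

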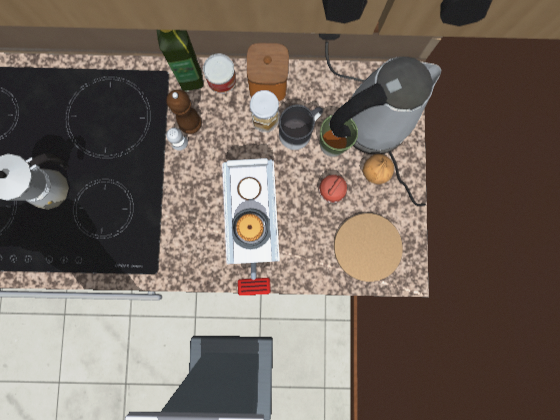

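View pics/scene0.png

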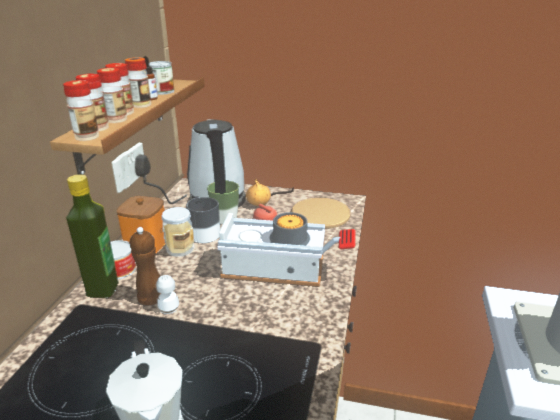

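The top view shows the lifter with the plunger at (249,188), tin at (251,229) and red paddle at (254,287). The trivet is at (369,247), the timer at (333,188) and the salt at (177,137).

```bash
cat > h.py <<'E'
import numpy as np,cv2,pickle
def bp(c,u,v,z):
    d=c['R'].T@np.linalg.solve(c['mtx'],[u,v,1]); o=-c['R'].T@c['t']
    return o+d*(z-o[2])/d[2]
def pj(c,X):
    p=c['mtx']@(c['R']@np.array(X,float)+c['t']); return p[:2]/p[2]
E
python3 - <<'E'
from h import *
d=pickle.load(open('im.pkl','rb'));c=d['top'];im=c['pixels'][...,::-1].copy()
cv2.imwrite('pics/crop.png',cv2.resize(im[150:305,200:300],None,fx=5.16/1.35,fy=5.16/1.35,interpolation=cv2.INTER_CUBIC))
for n,u,v,z in(('plunger',249,188,84),('rim',251,229,131),('pad',254,287,100),('trivet',369,247,12),('timer',333,188,50),('salt',177,137,60)):print(n,bp(c,u,v,z).round(0))
hsv=cv2.cvtColor(im,cv2.COLOR_BGR2HSV)
for n,lo,hi,z,box in(('pad',(0,180,60),(8,255,255),100,(230,275,280,305)),('pie',(8,120,120),(28,255,255),129,(225,200,280,250)),('trivet',(8,70,120),(25,200,255),12,(325,205,415,290))):
    x0,y0,x1,y1=box;m=cv2.inRange(hsv[y0:y1,x0:x1],lo,hi);cn=max(cv2.findContours(m,0,1)[0],key=cv2.contourArea)
    (u,v),wh,a=cv2.minAreaRect(cn);e=cv2.fitEllipse(cn);print(n,u+x0,v+y0,wh,a,'ell',e[0][0]+x0,e[0][1]+y0,e[1],bp(c,e[0][0]+x0,e[0][1]+y0,z).round(1))
E
```

```text
plunger [ 670. -117.   84.]
rim [ 574. -127.  131.]
pad [ 453. -135.  100.]
trivet [ 546. -403.   12.]
timer [ 680. -310.   50.]
salt [791.  56.  60.]
pad 253.31999969482422 286.26000022888184 (15.53160572052002, 31.340560913085938) 86.8201675415039 ell 253.47570037841797 286.7385892868042 (15.556168556213379, 36.70528793334961) [ 453.2 -133.9  100. ]
pie 249.5 227.0 (26.0, 25.0) 90.0 ell 249.4163761138916 227.0264072418213 (25.31122589111328, 26.381772994995117) [ 578.4 -123.2  129. ]
trivet 368.40000915527344 247.20000076293945 (68.87089538574219, 67.08203887939453) 26.56505012512207 ell 368.0975875854492 247.07764434814453 (66.58856964111328, 68.66583251953125) [ 546.  -400.6   12. ]
```

View pics/crop.png

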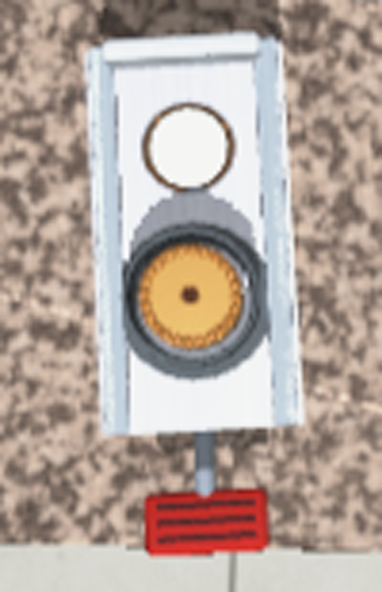

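```bash
cat >> h.py <<'E'
from scipy.spatial.transform import Rotation as Ro
import sys
P=np.array([670,-117,0.]);YAW=.075
def S(x,y=0,z=0): return P+[x*np.cos(YAW)-y*np.sin(YAW),x*np.sin(YAW)+y*np.cos(YAW),z]
def go(X,yaw=np.pi+YAW):
    from cell import read_state
    s=read_state();R=Ro.from_euler('xyz',s['tool_rot'])
    rel=R.inv()*Ro.from_euler('xyz',[np.pi,0,yaw])
    print('t',s['clock'],'at',s['eef_pos'].round(1),'to',np.round(X,1),'cm',(R.inv().apply(X-s['eef_pos'])/10).round(2),'a',rel.as_rotvec().round(3),'F',s['force'].round(1),'w',s['width'])
E
python3 -c "
from h import *
go(S(-158,0,220))"
```

```text
t 0.1 at [221.9 610.3 230.5] to [ 512.4 -128.8  220. ] cm [-52.56 -59.54   1.16] a [-0.002 -0.    -0.424] F [ 0.8 -0.1 -0.1] w 85.09522323896307
```

{"method": "send_rows", "body": {"series": [{"dx": -52.5, "dy": -59.5, "dz": 1, "az": -0.424, "hand": 1}, {"dx": -52.5, "dy": -59.5, "dz": 1, "az": -0.424, "hand": 1}, {"dx": -52.5, "dy": -59.5, "dz": 1, "az": -0.424, "hand": 1}, {"dx": -52.5, "dy": -59.5, "dz": 1, "az": -0.424, "hand": 1}, {"dx": -52.5, "dy": -59.5, "dz": 1, "az": -0.424, "hand": 1}, {"dx": -52.5, "dy": -59.5, "dz": 1, "az": -0.424, "hand": 1}, {"dx": -52.5, "dy": -59.5, "dz": 1, "az": -0.424, "hand": 1}, {"dx": -52.5, "dy": -59.5, "dz": 1, "az": -0.424, "hand": 1}, {"dx": -52.5, "dy": -59.5, "dz": 1, "az": -0.424, "hand": 1}, {"dx": -52.5, "dy": -59.5, "dz": 1, "az": -0.424, "hand": 1}]}}

```text
invalid input at $.series[0]: expected keys ax, ay, az, dx, dy, dz, hand
```

```bash
python3 -c "
from h import *
go(S(-158,0,220))"
```

```text
t 0.1 at [221.9 610.3 230.5] to [ 512.4 -128.8  220. ] cm [-52.56 -59.54   1.16] a [-0.002 -0.    -0.424] F [ 0.8 -0.1 -0.1] w 85.09522323896307
```

{"method": "send_rows", "body": {"series": [{"ax": 0, "ay": 0, "dx": -52.5, "dy": -59.5, "dz": 1, "az": -0.424, "hand": 1}, {"ax": 0, "ay": 0, "dx": -52.5, "dy": -59.5, "dz": 1, "az": -0.424, "hand": 1}, {"ax": 0, "ay": 0, "dx": -52.5, "dy": -59.5, "dz": 1, "az": -0.424, "hand": 1}, {"ax": 0, "ay": 0, "dx": -52.5, "dy": -59.5, "dz": 1, "az": -0.424, "hand": 1}, {"ax": 0, "ay": 0, "dx": -52.5, "dy": -59.5, "dz": 1, "az": -0.424, "hand": 1}, {"ax": 0, "ay": 0, "dx": -52.5, "dy": -59.5, "dz": 1, "az": -0.424, "hand": 1}, {"ax": 0, "ay": 0, "dx": -52.5, "dy": -59.5, "dz": 1, "az": -0.424, "hand": 1}, {"ax": 0, "ay": 0, "dx": -52.5, "dy": -59.5, "dz": 1, "az": -0.424, "hand": 1}, {"ax": 0, "ay": 0, "dx": -52.5, "dy": -59.5, "dz": 1, "az": -0.424, "hand": 1}, {"ax": 0, "ay": 0, "dx": -52.5, "dy": -59.5, "dz": 1, "az": -0.424, "hand": 1}]}}

```text
clock: 1.1
eef_pos: [405.1, 143.5, 225.0]
tool_rot: [3.142, 0.0, -3.066]
force: [2.2, 0.9, -1.1]
width: -0.0
gripper_force: 0.0
```

```bash
python3 -c "
from h import *
go(S(-158,0,220))"
```

```text
t 1.1 at [405.1 143.5 225. ] to [ 512.4 -128.8  220. ] cm [ -8.65 -27.97   0.5 ] a [0. 0. 0.] F [ 2.2  0.9 -1.1] w -0.03920175742206774
```

{"method": "send_rows", "body": {"series": [{"ax": 0, "ay": 0, "az": 0, "dx": -8.65, "dy": -28, "dz": 0.5, "hand": 1}, {"ax": 0, "ay": 0, "az": 0, "dx": -8.65, "dy": -28, "dz": 0.5, "hand": 1}, {"ax": 0, "ay": 0, "az": 0, "dx": -8.65, "dy": -28, "dz": 0.5, "hand": 1}, {"ax": 0, "ay": 0, "az": 0, "dx": -8.65, "dy": -28, "dz": 0.5, "hand": 1}, {"ax": 0, "ay": 0, "az": 0, "dx": -8.65, "dy": -28, "dz": 0.5, "hand": 1}, {"ax": 0, "ay": 0, "az": 0, "dx": -8.65, "dy": -28, "dz": 0.5, "hand": 1}, {"ax": 0, "ay": 0, "az": 0, "dx": -8.65, "dy": -28, "dz": 0.5, "hand": 1}, {"ax": 0, "ay": 0, "az": 0, "dx": -8.65, "dy": -28, "dz": 0.5, "hand": 1}, {"ax": 0, "ay": 0, "az": 0, "dx": -8.65, "dy": -28, "dz": 0.5, "hand": 1}]}}

```text
clock: 2.0
eef_pos: [511.5, -125.6, 219.7]
tool_rot: [3.14, -0.001, -3.065]
force: [0.6, 0.2, -0.1]
width: 0.2
gripper_force: 0.0
```

```bash
python3 -c "
from h import *
from cell import *
go(S(-158,0,106))
c=get_image('wrist');im=c['pixels'][...,::-1].copy()
pickle.dump(c,open('w.pkl','wb'))
for X in (S(0,0,84),S(-92,0,131),S(-165,58,85),S(-165,-58,85),S(60,58,85),S(60,-58,85)):
    p=pj(c,X);print(p.round(0));cv2.circle(im,tuple(int(v) for v in p),3,(255,0,255),1)
cv2.imwrite('pics/w1.png',im)
"
```

```text
t 2.0 at [ 511.5 -125.6  219.7] to [ 512.4 -128.8  106. ] cm [-0.08 -0.34 11.37] a [ 0.001 -0.001  0.002] F [ 0.6  0.2 -0.1] w 0.18271788399785993
[279. 363.]
[278. 303.]
[355. 187.]
[203. 187.]
[340. 416.]
[218. 416.]
```

View pics/w1.png

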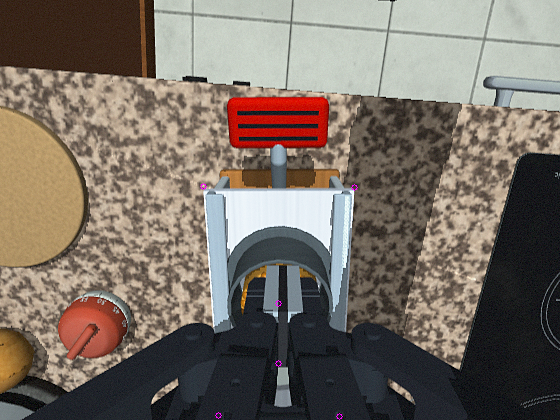

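The wrist view shows the fingers centred over the guide behind the tin: ring centre at column 280, deck corners at (206,190) and (353,189). These agree with my projections, so I descend and push.

{"method": "send_rows", "body": {"series": [{"ax": 0, "ay": 0, "az": 0, "dx": 0, "dy": -0.3, "dz": 4, "hand": 1}, {"ax": 0, "ay": 0, "az": 0, "dx": 0, "dy": -0.3, "dz": 8, "hand": 1}, {"ax": 0, "ay": 0, "az": 0, "dx": 0, "dy": -0.3, "dz": 11.3, "hand": 1}, {"ax": 0, "ay": 0, "az": 0, "dx": 0, "dy": -0.3, "dz": 11.3, "hand": 1}, {"ax": 0, "ay": 0, "az": 0, "dx": -1, "dy": -0.3, "dz": 11.3, "hand": 1}, {"ax": 0, "ay": 0, "az": 0, "dx": -2, "dy": -0.3, "dz": 11.3, "hand": 1}, {"ax": 0, "ay": 0, "az": 0, "dx": -3, "dy": -0.3, "dz": 11.3, "hand": 1}, {"ax": 0, "ay": 0, "az": 0, "dx": -4, "dy": -0.3, "dz": 11.3, "hand": 1}]}}

```text
clock: 2.85
eef_pos: [551.2, -127.2, 108.4]
tool_rot: [3.141, -0.003, -3.066]
force: [-8.0, -0.6, 5.4]
width: 0.1
gripper_force: 3.7
```

```bash
python3 -c "
from h import *
go(S(-49,0,106))"
```

```text
t 2.85 at [ 551.2 -127.2  108.4] to [ 621.1 -120.7  106. ] cm [-7.02  0.13  0.22] a [ 0.    -0.003  0.   ] F [-8.  -0.6  5.4] w 0.12169837096698159
```

{"method": "send_rows", "body": {"series": [{"ax": 0, "ay": 0, "az": 0, "dx": -1, "dy": 0.1, "dz": 0, "hand": 1}, {"ax": 0, "ay": 0, "az": 0, "dx": -2, "dy": 0.1, "dz": 0, "hand": 1}, {"ax": 0, "ay": 0, "az": 0, "dx": -3, "dy": 0.1, "dz": 0, "hand": 1}, {"ax": 0, "ay": 0, "az": 0, "dx": -4, "dy": 0.1, "dz": 0, "hand": 1}, {"ax": 0, "ay": 0, "az": 0, "dx": -5, "dy": 0.1, "dz": 0, "hand": 1}, {"ax": 0, "ay": 0, "az": 0, "dx": -5.5, "dy": 0.1, "dz": 0, "hand": 1}, {"ax": 0, "ay": 0, "az": 0, "dx": -6, "dy": 0.1, "dz": 0, "hand": 1}]}}

```text
clock: 3.55
eef_pos: [608.6, -119.7, 108.0]
tool_rot: [3.138, -0.008, -3.065]
force: [-10.9, 3.3, 7.8]
width: 0.3
gripper_force: 5.8
```

{"method": "send_rows", "body": {"series": [{"ax": 0, "ay": 0, "az": 0, "dx": -0.3, "dy": 0, "dz": 0, "hand": 1}, {"ax": 0, "ay": 0, "az": 0, "dx": -0.6, "dy": 0, "dz": 0, "hand": 1}, {"ax": 0, "ay": 0, "az": 0, "dx": -0.6, "dy": 0, "dz": 0, "hand": 1}]}}

```text
clock: 3.85
eef_pos: [615.7, -119.1, 108.0]
tool_rot: [3.139, -0.006, -3.065]
force: [-8.8, 3.9, 4.3]
width: 0.0
gripper_force: 4.3
```

{"method": "send_rows", "body": {"series": [{"ax": 0, "ay": 0, "az": 0, "dx": -0.2, "dy": 0, "dz": 0, "hand": 1}, {"ax": 0, "ay": 0, "az": 0, "dx": -0.4, "dy": 0, "dz": 0, "hand": 1}, {"ax": 0, "ay": 0, "az": 0, "dx": -0.4, "dy": 0, "dz": 0, "hand": 1}]}}

```text
clock: 4.15
eef_pos: [619.5, -118.8, 108.0]
tool_rot: [3.139, -0.006, -3.065]
force: [-8.8, 3.4, 5.6]
width: -0.1
gripper_force: 4.4
```

{"method": "send_rows", "body": {"series": [{"ax": 0, "ay": 0, "az": 0, "dx": -0.2, "dy": 0, "dz": 0, "hand": 1}, {"ax": 0, "ay": 0, "az": 0, "dx": -0.4, "dy": 0, "dz": 0, "hand": 1}, {"ax": 0, "ay": 0, "az": 0, "dx": -0.4, "dy": 0, "dz": 0, "hand": 1}]}}

```text
clock: 4.45
eef_pos: [623.6, -118.5, 108.0]
tool_rot: [3.139, -0.006, -3.065]
force: [-9.4, 3.3, 4.4]
width: -0.1
gripper_force: 4.3
```

{"method": "send_rows", "body": {"series": [{"ax": 0, "ay": 0, "az": 0, "dx": -0.2, "dy": 0, "dz": 0, "hand": 1}, {"ax": 0, "ay": 0, "az": 0, "dx": -0.4, "dy": 0, "dz": 0, "hand": 1}, {"ax": 0, "ay": 0, "az": 0, "dx": -0.4, "dy": 0, "dz": 0, "hand": 1}]}}

```text
clock: 4.75
eef_pos: [625.3, -118.4, 108.0]
tool_rot: [3.138, -0.01, -3.066]
force: [-13.1, 3.3, 8.9]
width: -0.4
gripper_force: 6.8
```

{"method": "send_rows", "body": {"series": [{"ax": 0, "ay": 0, "az": 0, "dx": -0.2, "dy": 0, "dz": 0, "hand": 1}, {"ax": 0, "ay": 0, "az": 0, "dx": -0.3, "dy": 0, "dz": 0, "hand": 1}, {"ax": 0, "ay": 0, "az": 0, "dx": -0.3, "dy": 0, "dz": 0, "hand": 1}]}}

```text
clock: 5.05
eef_pos: [625.3, -118.4, 108.0]
tool_rot: [3.137, -0.016, -3.066]
force: [-19.6, 3.4, 14.3]
width: -0.0
gripper_force: 10.1
```

{"method": "send_rows", "body": {"series": [{"ax": 0, "ay": 0, "az": 0, "dx": 1, "dy": 0, "dz": 0, "hand": 1}, {"ax": 0, "ay": 0, "az": 0, "dx": 2.5, "dy": 0, "dz": -3, "hand": 1}, {"ax": 0, "ay": 0, "az": 0, "dx": 6, "dy": 0, "dz": -3, "hand": 1}, {"ax": 0, "ay": 0, "az": 0, "dx": 11, "dy": 0, "dz": -3, "hand": 1}, {"ax": 0, "ay": 0, "az": 0, "dx": 15, "dy": 0, "dz": -3, "hand": 1}, {"ax": 0, "ay": 0, "az": 0, "dx": 17.5, "dy": 0, "dz": -3, "hand": 1}, {"ax": 0, "ay": 0, "az": 0, "dx": 17.5, "dy": 0, "dz": -3, "hand": 1}, {"ax": 0, "ay": 0, "az": 0, "dx": 17.5, "dy": 0, "dz": -3, "hand": 1}]}}

```text
clock: 5.85
eef_pos: [460.8, -133.7, 138.4]
tool_rot: [-3.14, 0.005, -3.067]
force: [0.6, 0.4, -0.6]
width: 0.3
gripper_force: 0.0
```

```bash
python3 -c "
from h import *
from cell import *
go(S(-217,0,106))
c=get_image('wrist');t=get_image('top')
a=c['pixels'][...,::-1];b=cv2.resize(t['pixels'][150:305,200:300,::-1],None,fx=420/155,fy=420/155,interpolation=2)
cv2.imwrite('pics/w2.png',np.hstack([cv2.resize(a,(500,375)),cv2.resize(b,(242,375))]))
"
```

```text
t 5.85 at [ 460.8 -133.7  138.4] to [ 453.6 -133.3  106. ] cm [0.73 0.1  3.24] a [-0.001  0.005 -0.   ] F [ 0.6  0.4 -0.6] w 0.2519676604721728
```

View pics/w2.png

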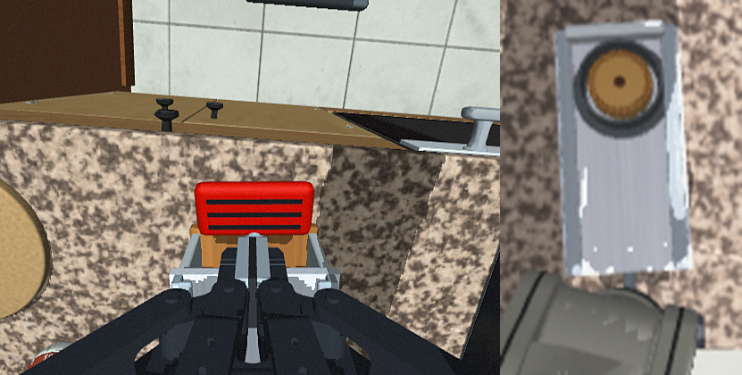

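Right: the tin sits at the end stop. Left: the red paddle is centred laterally on the fingers (255,208). Next, press it along its arc.

{"method": "send_rows", "body": {"series": [{"ax": 0, "ay": 0, "az": 0, "dx": 0.8, "dy": 0.1, "dz": 2, "hand": 1}, {"ax": 0, "ay": 0, "az": 0, "dx": 0.8, "dy": 0.1, "dz": 3.5, "hand": 1}, {"ax": 0, "ay": 0, "az": 0, "dx": 1, "dy": 0.1, "dz": 4.2, "hand": 1}, {"ax": 0, "ay": 0, "az": 0, "dx": 1.2, "dy": 0.1, "dz": 5, "hand": 1}, {"ax": 0, "ay": 0, "az": 0, "dx": 1.4, "dy": 0.1, "dz": 5.8, "hand": 1}, {"ax": 0, "ay": 0, "az": 0, "dx": 1.6, "dy": 0.1, "dz": 6.6, "hand": 1}, {"ax": 0, "ay": 0, "az": 0, "dx": 1.8, "dy": 0.1, "dz": 7.4, "hand": 1}, {"ax": 0, "ay": 0, "az": 0, "dx": 1.9, "dy": 0.1, "dz": 8, "hand": 1}]}}

```text
clock: 6.75
eef_pos: [438.4, -133.7, 56.9]
tool_rot: [3.141, -0.003, -3.067]
force: [-4.8, -0.0, 8.6]
width: -0.1
gripper_force: 4.7
```

{"method": "send_rows", "body": {"series": [{"ax": 0, "ay": 0, "az": 0, "dx": 0.1, "dy": 0, "dz": 0.3, "hand": 1}, {"ax": 0, "ay": 0, "az": 0, "dx": 0.1, "dy": 0, "dz": 0.6, "hand": 1}, {"ax": 0, "ay": 0, "az": 0, "dx": 0.1, "dy": 0, "dz": 0.6, "hand": 1}]}}

```text
clock: 7.05
eef_pos: [437.8, -133.8, 50.9]
tool_rot: [3.141, -0.003, -3.066]
force: [-4.4, -0.2, 6.3]
width: 0.0
gripper_force: 3.0
```

{"method": "send_rows", "body": {"series": [{"ax": 0, "ay": 0, "az": 0, "dx": 0, "dy": 0, "dz": 0.2, "hand": 1}, {"ax": 0, "ay": 0, "az": 0, "dx": 0, "dy": 0, "dz": 0.4, "hand": 1}, {"ax": 0, "ay": 0, "az": 0, "dx": 0, "dy": 0, "dz": 0.4, "hand": 1}]}}

```text
clock: 7.35
eef_pos: [437.8, -133.8, 50.0]
tool_rot: [-3.141, -0.001, -3.067]
force: [-11.1, 2.1, 45.2]
width: 0.0
gripper_force: 23.0
```

{"method": "send_rows", "body": {"series": [{"ax": 0, "ay": 0, "az": 0, "dx": 0, "dy": 0, "dz": 0.2, "hand": 1}, {"ax": 0, "ay": 0, "az": 0, "dx": 0, "dy": 0, "dz": 0.2, "hand": 1}]}}

```text
clock: 7.55
eef_pos: [437.8, -133.9, 49.6]
tool_rot: [-3.141, 0.0, -3.067]
force: [-14.6, 2.0, 66.0]
width: -0.0
gripper_force: 33.8
```

{"method": "send_rows", "body": {"series": [{"ax": 0, "ay": 0, "az": 0, "dx": 0, "dy": 0, "dz": -2, "hand": 1}, {"ax": 0, "ay": 0, "az": 0, "dx": 0, "dy": 0, "dz": -7, "hand": 1}, {"ax": 0, "ay": 0, "az": 0, "dx": 0, "dy": 0, "dz": -12, "hand": 0.5}, {"ax": 0, "ay": 0, "az": 0, "dx": 0, "dy": 0, "dz": -17, "hand": 0}, {"ax": 0, "ay": 0, "az": 0, "dx": 0, "dy": 0, "dz": -20, "hand": 0}, {"ax": 0, "ay": 0, "az": 0, "dx": 0, "dy": 0, "dz": -20, "hand": 0}, {"ax": 0, "ay": 0, "az": 0, "dx": 0, "dy": 0, "dz": -20, "hand": 0}]}}

```text
clock: 8.25
eef_pos: [439.7, -133.7, 245.7]
tool_rot: [-3.141, 0.003, -3.066]
force: [0.6, 0.2, -0.9]
width: 72.0
gripper_force: 0.0
```

```bash
python3 -c "
from h import *
from cell import *
t=get_image('top');c=get_image('scene');w=get_image('wrist')
im=t['pixels'][...,::-1];x0,y0,x1,y1=225,160,280,225
m=cv2.inRange(cv2.cvtColor(im,40)[y0:y1,x0:x1],(8,120,60),(28,255,255))
cn=max(cv2.findContours(m,0,1)[0],key=cv2.contourArea);e=cv2.fitEllipse(cn);print(e)
X=bp(t,e[0][0]+x0,e[0][1]+y0,160);print(X);go(X+[0,0,72])
b=cv2.resize(im[150:305,200:300],(242,375),interpolation=2)
s=cv2.resize(c['pixels'][190:300,200:365,::-1],(540,375),interpolation=2)
cv2.imwrite('pics/w3.png',np.hstack([s,b]))
"
```

```text
((23.221139907836914, 21.103254318237305), (26.457889556884766, 27.965839385986328), 162.30795288085938)
[ 670.12968795 -119.91517089  160.        ]
t 8.4 at [ 437.9 -133.4  243.7] to [ 670.1 -119.9  232. ] cm [-23.26  -0.41   1.12] a [ 0.001 -0.002  0.001] F [-0.6 -0.8  0. ] w 85.35552355936078
```

View pics/w3.png

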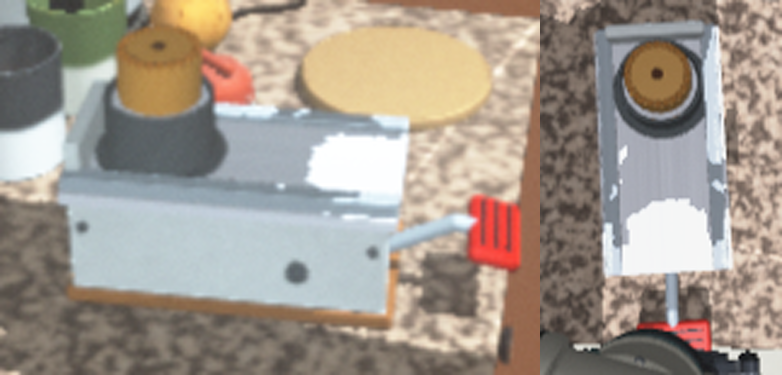

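The scene crop shows the pie standing well out of the ring, with the ring at the stop and the paddle down. In the top crop the pie's dot is at full-image (248,180), about (671,-118).

{"method": "send_rows", "body": {"series": [{"ax": 0, "ay": 0, "az": 0, "dx": -5, "dy": -0.25, "dz": 0, "hand": 0}, {"ax": 0, "ay": 0, "az": 0, "dx": -10, "dy": -0.25, "dz": 0, "hand": 0}, {"ax": 0, "ay": 0, "az": 0, "dx": -15, "dy": -0.25, "dz": 0, "hand": 0}, {"ax": 0, "ay": 0, "az": 0, "dx": -20, "dy": -0.25, "dz": 1, "hand": 0}, {"ax": 0, "ay": 0, "az": 0, "dx": -23.35, "dy": -0.25, "dz": 2, "hand": 0}, {"ax": 0, "ay": 0, "az": 0, "dx": -23.35, "dy": -0.25, "dz": 4, "hand": 0}, {"ax": 0, "ay": 0, "az": 0, "dx": -23.35, "dy": -0.25, "dz": 5, "hand": 0}, {"ax": 0, "ay": 0, "az": 0, "dx": -23.35, "dy": -0.25, "dz": 5, "hand": 0}]}}

```text
clock: 9.2
eef_pos: [669.0, -118.6, 191.5]
tool_rot: [3.14, -0.007, -3.067]
force: [0.3, 0.4, 0.5]
width: 85.4
gripper_force: 0.0
```

```bash
python3 -c "
from h import *
from cell import *
go(np.array([671,-118,133]))
w=get_image('wrist');im=w['pixels'][...,::-1].copy()
for X in ([671,-118,163],[671,-118,131]):
    p=pj(w,X);print(p);cv2.circle(im,tuple(int(v) for v in p),3,(255,0,255),1)
cv2.imwrite('pics/w4.png',im)
"
```

```text
t 9.2 at [ 669.  -118.6  191.5] to [ 671 -118  133] cm [-0.24  0.04  5.85] a [ 0.001 -0.007 -0.   ] F [0.3 0.4 0.5] w 85.44254779682052
[284.48014835 256.71213784]
[284.17430328 233.47356778]
```

View pics/w4.png

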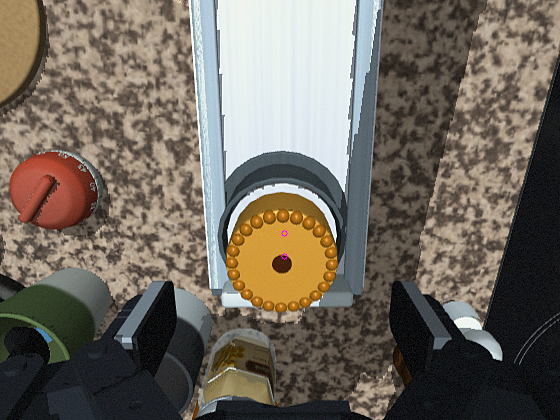

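The pie's dot is at (282,264), against a predicted (284,257), so I shift about 3 mm in x and -1 mm in y, then descend and grip.

{"method": "send_rows", "body": {"series": [{"ax": 0, "ay": 0.007, "az": 0, "dx": -0.45, "dy": -0.08, "dz": 1.5, "hand": 0}, {"ax": 0, "ay": 0, "az": 0, "dx": -0.45, "dy": -0.08, "dz": 3, "hand": 0}, {"ax": 0, "ay": 0, "az": 0, "dx": -0.45, "dy": -0.08, "dz": 4.5, "hand": 0}, {"ax": 0, "ay": 0, "az": 0, "dx": -0.45, "dy": -0.08, "dz": 5.5, "hand": 0}, {"ax": 0, "ay": 0, "az": 0, "dx": -0.45, "dy": -0.08, "dz": 6, "hand": 0}, {"ax": 0, "ay": 0, "az": 0, "dx": -0.45, "dy": -0.08, "dz": 6, "hand": 0}, {"ax": 0, "ay": 0, "az": 0, "dx": -0.45, "dy": -0.08, "dz": 6, "hand": 0.25}, {"ax": 0, "ay": 0, "az": 0, "dx": -0.45, "dy": -0.08, "dz": 6, "hand": 0.25}]}}

```text
clock: 10.05
eef_pos: [676.6, -119.2, 135.8]
tool_rot: [-3.141, 0.001, -3.066]
force: [-0.7, -0.9, 0.0]
width: 64.6
gripper_force: 0.0
```

{"method": "send_rows", "body": {"series": [{"ax": 0, "ay": 0, "az": 0, "dx": 0, "dy": 0, "dz": 0, "hand": 1}, {"ax": 0, "ay": 0, "az": 0, "dx": 0, "dy": 0, "dz": 0, "hand": 1}, {"ax": 0, "ay": 0, "az": 0, "dx": 0, "dy": 0, "dz": 0, "hand": 1}, {"ax": 0, "ay": 0, "az": 0, "dx": 0, "dy": 0, "dz": 0, "hand": 1}, {"ax": 0, "ay": 0, "az": 0, "dx": 0, "dy": 0, "dz": 0, "hand": 1}]}}

```text
clock: 10.55
eef_pos: [676.5, -119.0, 135.9]
tool_rot: [-3.142, 0.001, -3.066]
force: [-0.7, 1.4, 5.4]
width: 56.4
gripper_force: 63.5
```

```bash
python3 -c "
from h import *
from cell import *
go(S(0,0,220))
w=get_image('wrist');cv2.imwrite('pics/w5.png',w['pixels'][...,::-1])
"
```

```text
t 10.55 at [ 676.5 -119.   135.9] to [ 670. -117.  220.] cm [ 0.63  0.25 -8.42] a [-0.     0.001  0.   ] F [-0.7  1.4  5.4] w 56.42149677081946
```

View pics/w5.png

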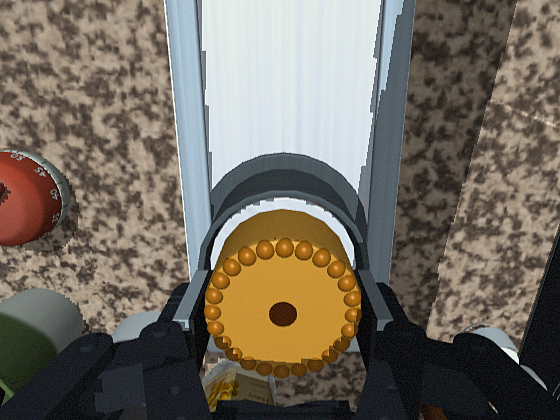

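```bash
python3 -c "
from h import *
from cell import *
w=get_image('wrist');s=read_state()
print(bp(w,283,314,163),s['eef_pos'],s['width'],s['force'])
for dx in(-11,0,11):print(pj(w,s['eef_pos']+[dx,28,20]),pj(w,s['eef_pos']+[dx,-28,20]))
"
```

```text
[ 674.92089159 -119.49903749  163.        ] [ 676.5543784  -119.00289644  135.86044975] 56.363522437705555 [-0.49846571  0.24437924  5.43282273]
[361.74401284 286.10208573] [210.06884702 275.85625924]
[357.63680983 311.74242533] [209.64026458 301.98108237]
[353.72431527 336.16724405] [209.23218034 326.85640981]
```

The grip is centred within 2 mm: the dot is at (283,314) and the pads sit on either side. Lift straight up.

{"method": "send_rows", "body": {"series": [{"ax": 0, "ay": 0, "az": 0, "dx": 0, "dy": 0, "dz": -0.5, "hand": 1}, {"ax": 0, "ay": 0, "az": 0, "dx": 0, "dy": 0, "dz": -1, "hand": 1}, {"ax": 0, "ay": 0, "az": 0, "dx": 0, "dy": 0, "dz": -2, "hand": 1}, {"ax": 0, "ay": 0, "az": 0, "dx": 0, "dy": 0, "dz": -3.5, "hand": 1}, {"ax": 0, "ay": 0, "az": 0, "dx": 0, "dy": 0, "dz": -5, "hand": 1}, {"ax": 0, "ay": 0, "az": 0, "dx": 0, "dy": 0, "dz": -6, "hand": 1}, {"ax": 0, "ay": 0, "az": 0, "dx": 0, "dy": 0, "dz": -6, "hand": 1}]}}

```text
clock: 11.35
eef_pos: [677.5, -119.4, 197.7]
tool_rot: [-3.141, 0.004, -3.066]
force: [-0.4, 0.8, -1.2]
width: 56.1
gripper_force: 64.0
```

```bash
python3 -c "
from h import *
from cell import *
go(np.array([547.5,-401,190]))
w=get_image('scene');t=get_image('top')
s=cv2.resize(w['pixels'][150:300,190:365,::-1],(500,428),interpolation=2)
b=cv2.resize(t['pixels'][150:305,200:300,::-1],(276,428),interpolation=2)
cv2.imwrite('pics/w6.png',np.hstack([s,b]))
"
```

```text
t 11.35 at [ 677.5 -119.4  197.7] to [ 547.5 -401.   190. ] cm [ 15.08 -27.1    0.73] a [-0.001  0.004  0.   ] F [-0.4  0.8 -1.2] w 56.136367687429505
```

View pics/w6.png

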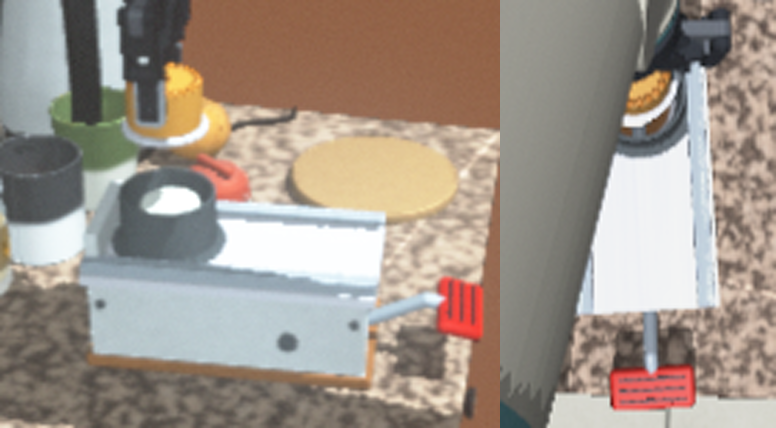

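The pie and plate hang clear in the gripper, with the ring still at the stop and the lever down. Carry it to the trivet.

{"method": "send_rows", "body": {"series": [{"ax": 0, "ay": 0, "az": 0, "dx": 0.5, "dy": -1, "dz": 0, "hand": 1}, {"ax": 0, "ay": 0, "az": 0, "dx": 1.7, "dy": -3, "dz": 0, "hand": 1}, {"ax": 0, "ay": 0, "az": 0, "dx": 3.3, "dy": -6, "dz": 0, "hand": 1}, {"ax": 0, "ay": 0, "az": 0, "dx": 5, "dy": -9, "dz": 0, "hand": 1}, {"ax": 0, "ay": 0, "az": 0, "dx": 6.7, "dy": -12, "dz": 0, "hand": 1}, {"ax": 0, "ay": 0, "az": 0, "dx": 8.4, "dy": -15, "dz": 0, "hand": 1}, {"ax": 0, "ay": 0, "az": 0, "dx": 10.1, "dy": -18, "dz": 0, "hand": 1}, {"ax": 0, "ay": 0, "az": 0, "dx": 11.8, "dy": -21, "dz": 0, "hand": 1}, {"ax": 0, "ay": 0, "az": 0, "dx": 13.5, "dy": -24, "dz": 0, "hand": 1}, {"ax": 0, "ay": 0, "az": 0, "dx": 14.5, "dy": -26, "dz": 0, "hand": 1}]}}

```text
clock: 12.45
eef_pos: [547.2, -393.5, 194.1]
tool_rot: [-3.14, -0.003, -3.071]
force: [0.2, 0.9, -2.1]
width: 56.4
gripper_force: 64.1
```

```bash
python3 -c "
from h import *
from cell import *
go(np.array([547.5,-401,45]));print(read_state()['qpos'])
"
```

```text
t 12.45 at [ 547.2 -393.5  194.1] to [ 547.5 -401.    45. ] cm [-0.02 -0.73 14.91] a [-0.001 -0.003 -0.004] F [ 0.2  0.9 -2.1] w 56.36593769001931
[ 0.58635451  0.70193678 -0.01073848  1.47930573  0.01206469  0.96234728
  2.21304653]
```

{"method": "send_rows", "body": {"series": [{"ax": 0, "ay": 0, "az": 0, "dx": 0, "dy": -0.4, "dz": 2, "hand": 1}, {"ax": 0, "ay": 0, "az": 0, "dx": 0, "dy": -0.6, "dz": 5, "hand": 1}, {"ax": 0, "ay": 0, "az": 0, "dx": 0, "dy": -0.6, "dz": 8, "hand": 1}, {"ax": 0, "ay": 0, "az": 0, "dx": 0, "dy": -0.6, "dz": 11, "hand": 1}, {"ax": 0, "ay": 0, "az": 0, "dx": 0, "dy": -0.6, "dz": 13, "hand": 1}, {"ax": 0, "ay": 0, "az": 0, "dx": 0, "dy": -0.6, "dz": 14.5, "hand": 1}, {"ax": 0, "ay": 0, "az": 0, "dx": 0, "dy": -0.6, "dz": 15.3, "hand": 1}, {"ax": 0, "ay": 0, "az": 0, "dx": 0, "dy": -0.6, "dz": 15.3, "hand": 1}, {"ax": 0, "ay": 0, "az": 0, "dx": 0, "dy": -0.6, "dz": 15.3, "hand": 1}]}}

```text
clock: 13.35
eef_pos: [551.8, -395.9, 42.8]
tool_rot: [-3.141, 0.001, -3.067]
force: [-0.8, -0.6, -3.0]
width: 56.5
gripper_force: 64.2
```

```bash
python3 -c "
from h import *
from cell import *
go(np.array([547,-401,25]))
w=get_image('scene');c=get_image('wrist')
s=cv2.resize(w['pixels'][150:270,230:370,::-1],(420,360),interpolation=2)
cv2.imwrite('pics/w7.png',np.hstack([s,cv2.resize(c['pixels'][...,::-1],(380,360))]))
"
```

```text
t 13.35 at [ 551.8 -395.9   42.8] to [ 547 -401   25] cm [ 0.52 -0.47  1.78] a [-0.001  0.001  0.   ] F [-0.8 -0.6 -3. ] w 56.49865980887651
```

View pics/w7.png

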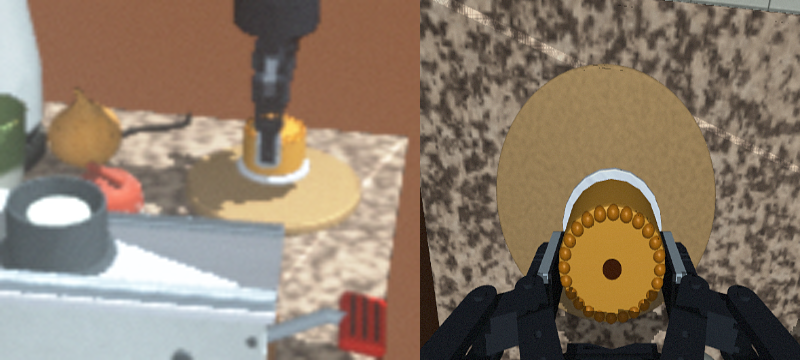

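The pie hovers upright over the trivet (wrist crop: trivet centre column ~605, pie 612). I correct by about 5 mm each way and lower it.

{"method": "send_rows", "body": {"series": [{"ax": 0, "ay": 0, "az": 0, "dx": 0.5, "dy": -0.45, "dz": 0.3, "hand": 1}, {"ax": 0, "ay": 0, "az": 0, "dx": 0.5, "dy": -0.45, "dz": 0.7, "hand": 1}, {"ax": 0, "ay": 0, "az": 0, "dx": 0.5, "dy": -0.45, "dz": 1.1, "hand": 1}, {"ax": 0, "ay": 0, "az": 0, "dx": 0.5, "dy": -0.45, "dz": 1.4, "hand": 1}, {"ax": 0, "ay": 0, "az": 0, "dx": 0.5, "dy": -0.45, "dz": 1.4, "hand": 1}]}}

```text
clock: 13.95
eef_pos: [546.5, -399.6, 27.2]
tool_rot: [3.141, -0.001, -3.066]
force: [0.6, 0.3, -2.1]
width: 56.1
gripper_force: 64.2
```

{"method": "send_rows", "body": {"series": [{"ax": 0, "ay": 0, "az": 0, "dx": 0, "dy": 0, "dz": 0.1, "hand": 1}, {"ax": 0, "ay": 0, "az": 0, "dx": 0, "dy": 0, "dz": 0.2, "hand": 1}, {"ax": 0, "ay": 0, "az": 0, "dx": 0, "dy": 0, "dz": 0.2, "hand": 1}]}}

```text
clock: 14.25
eef_pos: [546.8, -400.1, 25.9]
tool_rot: [3.142, -0.0, -3.066]
force: [-0.0, 0.6, -2.8]
width: 56.4
gripper_force: 64.2
```

{"method": "send_rows", "body": {"series": [{"ax": 0, "ay": 0, "az": 0, "dx": 0, "dy": 0, "dz": 0.1, "hand": 1}, {"ax": 0, "ay": 0, "az": 0, "dx": 0, "dy": 0, "dz": 0.1, "hand": 1}]}}

```text
clock: 14.45
eef_pos: [546.8, -400.2, 25.0]
tool_rot: [-3.142, 0.0, -3.066]
force: [0.4, 0.2, -1.3]
width: 56.5
gripper_force: 64.2
```

{"method": "send_rows", "body": {"series": [{"ax": 0, "ay": 0, "az": 0, "dx": 0, "dy": 0, "dz": 0.05, "hand": 1}, {"ax": 0, "ay": 0, "az": 0, "dx": 0, "dy": 0, "dz": 0.05, "hand": 1}]}}

```text
clock: 14.65
eef_pos: [546.7, -400.2, 24.8]
tool_rot: [-3.142, -0.0, -3.066]
force: [-0.5, 1.5, 0.8]
width: 56.0
gripper_force: 64.3
```

{"method": "send_rows", "body": {"series": [{"ax": 0, "ay": 0, "az": 0, "dx": 0, "dy": 0, "dz": 0.05, "hand": 1}, {"ax": 0, "ay": 0, "az": 0, "dx": 0, "dy": 0, "dz": 0.05, "hand": 0.25}, {"ax": 0, "ay": 0, "az": 0, "dx": 0, "dy": 0, "dz": 0, "hand": 0}, {"ax": 0, "ay": 0, "az": 0, "dx": 0, "dy": 0, "dz": 0, "hand": 0}, {"ax": 0, "ay": 0, "az": 0, "dx": 0, "dy": 0, "dz": 0, "hand": 0}, {"ax": 0, "ay": 0, "az": 0, "dx": 0, "dy": 0, "dz": 0, "hand": 0}]}}

```text
clock: 15.25
eef_pos: [546.8, -400.2, 24.4]
tool_rot: [3.142, 0.0, -3.066]
force: [0.3, 0.4, -0.2]
width: 85.3
gripper_force: 0.0
```

{"method": "send_rows", "body": {"series": [{"ax": 0, "ay": 0, "az": 0, "dx": 0, "dy": 0, "dz": -1.5, "hand": 0}, {"ax": 0, "ay": 0, "az": 0, "dx": 0, "dy": 0, "dz": -4, "hand": 0}, {"ax": 0, "ay": 0, "az": 0, "dx": 0, "dy": 0, "dz": -8, "hand": 0}, {"ax": 0, "ay": 0, "az": 0, "dx": 0, "dy": 0, "dz": -12, "hand": 0}, {"ax": 0, "ay": 0, "az": 0, "dx": 4, "dy": 0, "dz": -16, "hand": 0}, {"ax": 0, "ay": 0, "az": 0, "dx": 8, "dy": 0, "dz": -20, "hand": 0}, {"ax": 0, "ay": 0, "az": 0, "dx": 8, "dy": 0, "dz": -20, "hand": 0}, {"ax": 0, "ay": 0, "az": 0, "dx": 8, "dy": 0, "dz": -20, "hand": 0}]}}

```text
clock: 16.05
eef_pos: [466.3, -407.9, 227.6]
tool_rot: [-3.138, 0.003, -3.069]
force: [0.4, -0.2, -0.8]
width: 85.4
gripper_force: 0.0
```

```bash
python3 -c "
from h import *
from cell import *
go(np.array([547,-401,25]))
w=get_image('scene');c=get_image('top')
s=cv2.resize(w['pixels'][150:290,230:370,::-1],(400,400),interpolation=2)
cv2.imwrite('pics/w8.png',np.hstack([s,cv2.resize(c['pixels'][110:310,170:370+50,::-1],(400,400),interpolation=2)]))
"
```

```text
t 16.05 at [ 466.3 -407.9  227.6] to [ 547 -401   25] cm [-8.04  0.18 20.29] a [-0.004  0.003 -0.003] F [ 0.4 -0.2 -0.8] w 85.43194327192843
```

View pics/w8.png

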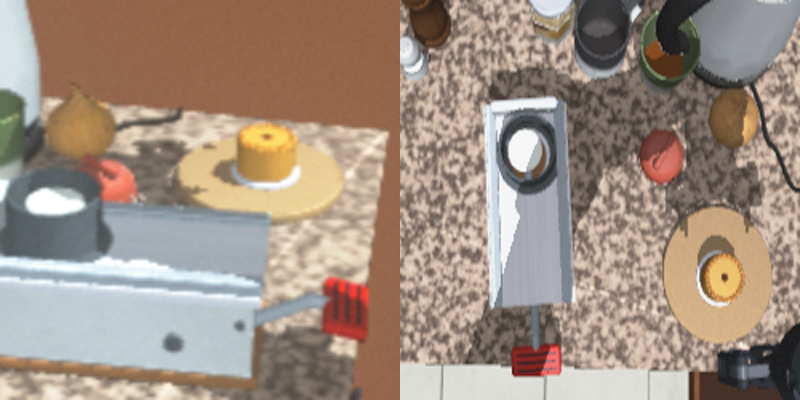

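The pie stands upright at the middle of the trivet, with the ring at the stop, the lever down, and the timer and salt shaker where they were.

```bash
python3 -c "
from cell import *
print(finish_job())"
```

```text
the job is handed in; nothing more can be done
None
```

The job is done and handed in: the pie on its base stands upright near the middle of the trivet, with the empty ring left at the stop, the lever fully down, and the timer and salt shaker untouched (about 16 s used).

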